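# Sweep the loose drivetrain parts into the parts bay

### The arm

A 6-joint arm with a two-finger parallel gripper is mounted at the origin on the work surface. World frame = base frame: x ahead of the robot, y to its left, z up, the work surface at z = 0. Lengths are in m, angles in degrees, forces in N, time in s.
With the tool pointing down it reaches from about 0.4 to 0.825 m from the base axis. Payload 7 kg.
Tool frame: the origin (TCP) lies at the centre of the arm's flange, where the gripper is bolted on; the fingertips stand 178 mm ahead of it and the grasp point (between the pads) lies 159 mm ahead of it; z points along the fingers, y is the line along which they close (so a half turn about z gives the same grasp; the last joint's range is limited). The gripper opens to 88 mm and grips with 3 to 60 N. Pads are 19 mm wide; open, the fingers measure 130 mm over their backs; the gripper's body (78 mm by 193 mm) begins 47 mm behind the grasp point.
Start: joints at [-48.352, 20.546, 0.682, 0, -70.136, -16.507], TCP at [0.287, -0.611, 0.405] pointing down, gripper open.
Joint ranges: [-176.03, 176.03], [-82.01, 121.73], [-58.28, 71.71], [-173.87, 95.51], [-174.79, -0.11], [-173.66, 173.66]. Speed limits (degrees/s): [136.94, 136.94, 172.46, 180, 180, 180].

### API

Orientations are given as [roll, pitch, yaw] about the fixed x, y, z axes, in that order (R = Rz(yaw) Ry(pitch) Rx(roll)).
In Python, from plant import telemetry, snapshot, workorder, nets gives the robot as it stands.
- The arm moves only by the shell command python3 -m creep 'ROWS'. ROWS is JSON, a list that holds one entry, the list of rows, each a list of 5 numbers: the shift along the tool's x, y, z normalised to -1 to 1, where 1 is 0.2 m, then the turn about the tool's z normalised to -1 to 1, where 1 is pi/2 rad, then the opening, from 0 (shut) to 1 (fully open). In form: [[[x, y, z, spin, hand], ...]]. A call has 1 to 8 rows; each row shifts and turns the commanded pose from where the row before left it, along the tool's axes as they then stand; what a row does not reach is not made up. A row lasts 1/12 s, in which the tool goes at most 41.7 mm and 7.16 degrees, less where a joint would pass 70% of its speed; a pose out of reach is approached as far as the arm can. A call with a number of a shift or a turn outside -1 to 1 is refused whole. A call with a gripper value outside its range is refused whole. The fingers move at their own pace and stop on an object; the grip force is fixed at half the most. Time passes only in rows, so rows that do not move let the fingers close. It gives the time, the measured TCP pose, the force, the opening and the grip force at its end, in the units of the state.
- telemetry.get_obs(): the state, without advancing time (a new reading comes with each control period).
- snapshot(name): name is "scene" or "top" or "wrist"; returns a dict with "frame" (420x560x3 uint8, red, green, blue), "fx", "fy", "cx", "cy" (pixels), "k1" (the pictures are not rectified: a ray, as slopes to the right and down, at radius r is drawn at 1 + k1 r^2 times it, then the intrinsics apply), "rvec" (rotation vector, rad) and "tvec" (3), from world to camera coordinates, as OpenCV has them; the wrist camera has in their place "mount" (4x4, takes a point from camera to tool coordinates, whose origin is the TCP and whose axes are the flange's). Camera axes: x right, y down, z forward; pixel columns grow to the right and rows downward; lengths in m; the calibration is good to about 2 mm. A picture is of the moment at which its call begins: read the wrist's pose just before it. There is no depth.
- workorder.close_job(): hands the job in; it is judged then, once.
Trained networks look in a picture, given as the dict that the camera call returned (one of the last four; its "shot" number tells which), for a name from the list of things; names that differ only in an ending like _2 or _b are one class to them, and where a whole thing is asked for, a point or a joint stands for the part that bears it (a point fixed in the world has none). Each returns a list of dicts, best first, with "confidence" (0 to 1); they miss things now and then, are a little off and sometimes report something else, mostly with a low value. They report only what shows in the picture. A call takes as long as a camera call.
- nets.find_in(picture, query): "uv" ([column, row] in pixels, amid what is visible of it).
- nets.masks_of(picture, query): "region" (420x560 bool, what is visible of it) and "uv" ([column, row] in pixels, amid what is visible of it).
- nets.landmark_of(picture, query): "uv" ([column, row] in pixels: a listed point, or the origin of a listed thing).
The state is a dict: "clock": time; "joint_pos": joint angles; "qvel": joint speeds; "tau": joint torques, N m; "tool_pos": TCP position; "orientation": TCP orientation; "force": force on the tool from outside, world axes, zero at the start; "moment": the same for the moment, N m; "opening": finger opening in m; "gripper_force": force on a finger pad.
Only numpy, scipy, OpenCV 4.12 (cv2) and the standard library are available. Lean on these libraries where they do the work, as an engineer would, in place of code of your own. Each camera call takes 0.05 s, during which the arm holds its last target. There are 200 camera calls.

### The job

Clear the pit mat before the next heat: with the fingertips, sweep the spur gear, the flywheel and the ball bearing across the mat into the three-walled parts bay, in any order, so that each lies flat and wholly inside, past the line of the open side. Slide the parts along the mat, never lift them, and leave the standing body post, the receiver box and the battery packs where they are.

Things in the scene. Friction and masses are not known exactly. Their poses are not given: they have to be found in the camera images.
- bay: Fixed U of three aluminium walls on the mat, no floor. Outside 120 mm (its x) by 192 mm (its y); walls 6 mm thick, 25 mm high. Origin: on the mat, centre of the outline. x points from the open side to the back wall: mouth at x = -60 mm, inner faces of the back wall at x = +54, of the side walls at y = -90 and +90 mm. Stands to the robot's left, mouth roughly towards the right (world -y).
- spur_gear: Steel spur gear lying flat on the mat: toothed disc 50 mm in diameter, 12 mm thick (slides as a plain round disc), about 90 g. Origin at the centre of its underside, z up.
- flywheel: Plain steel clutch flywheel lying flat: smooth disc 34 mm in diameter, 16 mm thick, three small dark holes on top, about 60 g. Origin at the centre of its underside, z up.
- bearing: Steel ball bearing lying flat: disc 28 mm in diameter, 12 mm thick, with a dark sealed ring and bore on top, about 30 g. Origin at the centre of its underside, z up.
- body_post: Bystander: chrome body post standing upright and loose on the mat beyond the parts, round foot 28 mm in diameter and 6 mm thick, stem 8 mm in diameter, 56 mm tall in all; tips easily. Origin at the centre of its underside.
- receiver: Bystander: loose black plastic receiver box, 36 mm (its x) by 48 mm (its y) by 20 mm high, to the right of the parts (world -y). Origin at the centre of its underside.
- rack: Bystander: upright bamboo battery rack, fixed to the table, 100 by 100 mm, 82 mm high, to the robot's left beyond the bay. Origin at the centre of its underside.
- pack_a: Bystander: blue hard-cased battery pack standing loose in the rack, 46 x 25 x 120 mm, top 132 mm above the mat. Origin at the centre of its underside.
- pack_b: Bystander: the second blue battery pack, same size, in the other slot of the rack. Origin at the centre of its underside.
- charger: Bystander: grey metal charger, fixed, 120 mm (its x) by 140 mm (its y), 65 mm high, with a ridged aluminium knob on top reaching 83 mm, to the robot's right. Origin at the centre of its underside.

How it is judged (in metres and radians):
At the end, for the whole second after the job is handed in: Spur gear, flywheel and bearing lie flat on the mat (within 4 mm of it, tilted under 0.15 rad) and at rest inside the bay's walls, no part of them sticking out past the line of the mouth by more than 3 mm; body post upright; body post, receiver box and both packs within 10 mm of where they were (x of spur_gear in the frame of bay between -0.038 and 0.055 m and y of spur_gear in the frame of bay between -0.09 and 0.09 m and height (world z) of each of spur_gear, flywheel, bearing below 0.004 m and angle between each of spur_gear, flywheel, bearing's own z axis and vertical below 0.15 rad and linear speed of each of spur_gear, flywheel, bearing below 0.01 m/s and x of flywheel in the frame of bay between -0.046 and 0.055 m and y of flywheel in the frame of bay between -0.09 and 0.09 m and x of bearing in the frame of bay between -0.049 and 0.055 m and y of bearing in the frame of bay between -0.09 and 0.09 m and distance of each of body_post, receiver, pack_a, pack_b from where it was at the start of the episode below 0.01 m and angle between body_post's own z axis and vertical below 0.2 rad); the robot touches nothing.
It fails at once if a swept part is lifted off the mat (underside centre more than 20 mm up) (height (world z) of any of spur_gear, flywheel, bearing above 0.02 m).
It fails at once if the body post is shoved more than 10 mm or tipped over (distance of body_post from where it was at the start of the episode above 0.01 m or angle between body_post's own z axis and vertical above 0.3 rad).
It fails at once if the receiver box is moved more than 10 mm (distance of receiver from where it was at the start of the episode above 0.01 m).
It fails at once if a battery pack is moved more than 10 mm (distance of any of pack_a, pack_b from where it was at the start of the episode above 0.01 m).
It also fails if it takes over 67 s, if anything falls off the work surface, if the arm or the gripper's body presses on something with over 40 N, if the wrist force passes 120 N, or if a joint passes its speed limit or range.

## Working session

There is one attempt and no reset: what is moved stays moved. The work goes in short steps, Python scripts to look and compute and a shell command to move; the robot and the scene stay as the last step left them, time stands still between calls to the robot, and variables do not carry over. Pictures are saved under pics/ and viewed, at most 10 in all, crops included, and the job is handed in when it is done.

```bash
mkdir -p pics
cat > h.py <<'E'
import numpy as np, cv2
from plant import telemetry, snapshot, workorder, nets
from scipy.spatial.transform import Rotation as Ro
def cam(p):
    if 'rvec' in p:
        R=cv2.Rodrigues(np.array(p['rvec'],float))[0]; t=np.array(p['tvec'],float).ravel(); return R,t
    raise ValueError
def px2w(p,uv,z):
    K=np.array([[p['fx'],0,p['cx']],[0,p['fy'],p['cy']],[0,0,1]],float)
    d=cv2.undistortPoints(np.array([[uv]],float),K,np.array([p['k1'],0,0,0.]))[0,0]
    R,t=cam(p); C=-R.T@t; r=R.T@np.array([d[0],d[1],1]); s=(z-C[2])/r[2]; return C+s*r
H=dict(spur_gear=.012,flywheel=.016,bearing=.012,body_post=.056,receiver=.02)
E
python3 - <<'E'
from h import *
o=telemetry.get_obs(); print(o)
for n in ('top','scene'):
    p=snapshot(n); cv2.imwrite(f'pics/{n}0.png',p['frame'][:,:,::-1])
    R,t=cam(p); print(n,'cam at',(-R.T@t).round(3),p['k1'])
    for q in ['bay','spur_gear','flywheel','bearing','body_post','receiver','rack','pack_a','charger']:
        l=nets.landmark_of(p,q)[:2]; m=nets.masks_of(p,q)[:2]
        print(q,[(np.round(a['uv'],1),round(a['confidence'],2),px2w(p,a['uv'],0)[:2].round(4)) for a in l],
         [(np.round(a['uv'],1),round(a['confidence'],2),px2w(p,a['uv'],H.get(q,0))[:2].round(4)) for a in m])
E
```

```text
{'clock': 0.0, 'joint_pos': array([-4.83533183e+01,  2.05912038e+01,  6.34259403e-01, -2.15041805e-02,
       -7.01339224e+01, -1.65085486e+01]), 'qvel': array([ 0.070649  ,  0.05164401,  0.05315769, -0.11072153,  0.01527482,
        0.01278364]), 'tau': array([-6.93799320e-04, -5.82724464e+01,  2.93061680e+01,  6.99759990e+00,
        6.99918033e-03, -1.43747975e-04]), 'tool_pos': array([ 0.28668342, -0.61088644,  0.40372438]), 'orientation': array([ 1.79907134e+02, -6.44130896e-03, -1.54869185e+02]), 'force': array([0.28464773, 0.03047338, 0.2488879 ]), 'moment': array([ 0.00284332, -0.0084701 ,  0.00394485]), 'gripper_force': 0.0, 'opening': 0.08753239220576772}
top cam at [0.361 0.015 1.217] -0.14095803550005284
bay [] [(array([193.5, 208.7]), 0.96, array([0.59  , 0.2103]))]
spur_gear [(array([298.9, 231.7]), 0.73, array([ 0.5273, -0.0405])), (array([394.2, 266.4]), 0.61, array([ 0.4376, -0.2635]))] [(array([297.8, 231.9]), 0.84, array([ 0.5252, -0.0374])), (array([456.5, 181.8]), 0.55, array([ 0.6363, -0.4293]))]
flywheel [(array([329.9, 275.6]), 0.49, array([ 0.4212, -0.1097]))
[... 1621 characters left out ...]
1.]), 0.19, array([0.5591, 0.4067]))] []
receiver [(array([194.3, 154.8]), 0.66, array([ 0.4493, -0.2645]))] [(array([196.3, 150.3]), 0.77, array([ 0.4459, -0.2566]))]
rack [(array([421.2, 278.5]), 0.64, array([0.5738, 0.4233]))] [(array([415.8, 278.8]), 0.67, array([0.5796, 0.411 ]))]
pack_a [(array([417.2, 274.3]), 0.9, array([0.5666, 0.4115])), (array([431. , 278.5]), 0.75, array([0.5645, 0.4459]))] [(array([428.1, 259.9]), 0.86, array([0.5178, 0.4284])), (array([440.2, 264.7]), 0.82, array([0.5191, 0.4598]))]
charger [(array([117.9, 183.2]), 0.79, array([ 0.6205, -0.4148])), (array([428.8, 276. ]), 0.29, array([0.5601, 0.4394]))] [(array([110.7, 177.1]), 0.63, array([ 0.6107, -0.446 ]))]
```

Run:
```python
import cv2
a=cv2.imread('pics/top0.png')[130:310,60:500]
cv2.imwrite('pics/top0c.png',cv2.resize(a,(800,327),interpolation=cv2.INTER_CUBIC))
```

```text
(no output)
```

View pics/top0c.png

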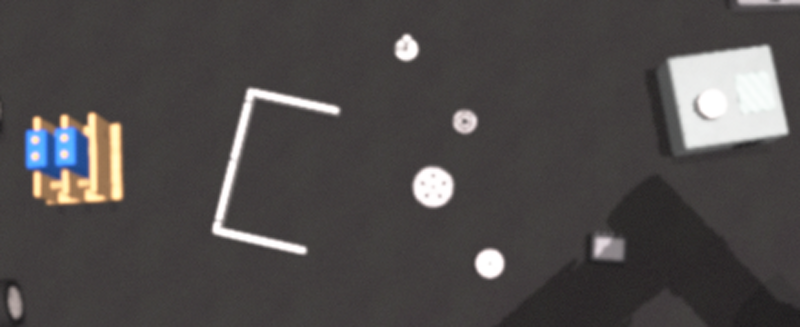

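The picture shows the gear at px (298,233), flywheel (329,275), bearing (316,197), post (283,156), receiver (395,266) and the bay, with its mouth to the right, between about (247,191) and (228,267). I'll refine these by blob fitting.

```bash
cat >> h.py <<'E'
G={'spur_gear':(298,232.5),'flywheel':(329,274.7),'bearing':(315.8,196.6)}
def blob(p,uv,z,rad=22,thr=90):
    g=cv2.cvtColor(p['frame'],cv2.COLOR_RGB2GRAY); u,v=map(int,uv)
    m=np.zeros_like(g); cv2.circle(m,(u,v),rad,255,-1); b=((g>thr)&(m>0)).astype(np.uint8)
    c=max(cv2.findContours(b,cv2.RETR_EXTERNAL,cv2.CHAIN_APPROX_NONE)[0],key=cv2.contourArea)
    P=np.array([px2w(p,q[0],z)[:2] for q in c]); (x,y),r=cv2.minEnclosingCircle(P.astype(np.float32)); return np.round([x,y,2*r],4)
E
python3 - <<'E'
from h import *
p=snapshot('top')
for q,uv in G.items(): print(q,blob(p,uv,H[q]))
print('post foot',blob(p,(283.3,156.4),.006))
g=cv2.cvtColor(p['frame'],cv2.COLOR_RGB2GRAY)
m=np.zeros_like(g); m[170:275,170:252]=1; ys,xs=np.where((g>110)&(m>0))
P=np.array([px2w(p,(x,y),.025)[:2] for x,y in zip(xs,ys)],np.float32)
c,s,a=cv2.minAreaRect(P); print(c,s,a,cv2.boxPoints((c,s,a)).round(4).tolist())
r=nets.masks_of(p,'receiver')[0]['region']; ys,xs=np.where(r)
P=np.array([px2w(p,(x,y),.02)[:2] for x,y in zip(xs,ys)]);print('rcv',P.min(0),P.max(0))
E
```

```text
spur_gear [ 0.5244 -0.0374  0.0572]
flywheel [ 0.4229 -0.106   0.0413]
bearing [ 0.6098 -0.0822  0.0358]
post foot [ 0.7136 -0.0085  0.0397]
(0.5504180192947388, 0.16468584537506104) (0.126123309135437, 0.1994262933731079) 76.03340148925781 [[0.438400000333786, 0.12759999930858612], [0.6320000290870667, 0.07940000295639038], [0.6624000072479248, 0.20180000364780426], [0.46889999508857727, 0.2498999983072281]]
rcv [ 0.41580238 -0.28292741] [ 0.45658652 -0.2318961 ]
```

```bash
cat >> h.py <<'E'
C=np.array([.5504,.1647]); A=np.radians(76.03); ex=np.array([np.cos(A),np.sin(A)]); ey=np.array([-ex[1],ex[0]])
def bay(w): d=np.array(w[:2])-C; return np.round([d@ex,d@ey],4)
def go(bx,by,z,yaw=-103.97):
    "remaining shift (tool axes, normalised units) and turn to bay-frame pose"
    o=telemetry.get_obs(); T=np.array(o['tool_pos']); R=Ro.from_euler('xyz',o['orientation'],degrees=True).as_matrix()
    d=np.r_[C+bx*ex+by*ey,z]-T; print('at bay',bay(T),T.round(4),o['orientation'].round(2),'t',round(o['clock'],2),'F',np.round(o['force'],1),'op',round(o['opening'],4))
    print('shift units',(R.T@d/.2).round(3),'turn units',round(-((yaw-o['orientation'][2]+180)%360-180)/90,3))
E
python3 -m creep '[[[0,0,0,-0.0707,0.43],[0,0,0,-0.0707,0.43],[0,0,0,-0.0707,0.43],[0,0,0,-0.0707,0.43],[0,0,0,-0.0707,0.43],[0,0,0,-0.0707,0.43],[0,0,0,-0.0707,0.43],[0,0,0,-0.0707,0.43]]]'
python3 -c "from h import *; go(-.2526,-.0236,.25)"
```

```text
clock: 2.67
tool_pos: [0.2867, -0.611, 0.4047]
orientation: [180.0, -0.0, -103.6]
force: [0.2, 0.4, -0.3]
opening: 0.0412
gripper_force: 0.0
at bay [-0.8165  0.0686] [ 0.2867 -0.611   0.4047] [ 180.     -0.   -103.64] t 2.67 F [ 0.2  0.4 -0.3] op 0.0412
shift units [-2.817 -0.477  0.773] turn units 0.004
```

```bash
python3 -m creep '[[[-0.176,-0.03,0,0,0.43],[-0.176,-0.03,0,0,0.43],[-0.176,-0.03,0.03,0,0.43],[-0.176,-0.03,0.03,0,0.43],[-0.176,-0.03,0.03,0,0.43],[-0.176,-0.03,0.03,0,0.43],[-0.176,-0.03,0.05,0,0.43],[-0.176,-0.03,0.05,0,0.43]]]'
python3 -m creep '[[[-0.176,-0.03,0.05,0,0.43],[-0.176,-0.03,0.05,0,0.43],[-0.176,-0.03,0.08,0,0.43],[-0.176,-0.03,0.08,0,0.43],[-0.176,-0.03,0.08,0,0.43],[-0.176,-0.03,0.08,0,0.43],[-0.176,-0.03,0.06,0,0.43],[-0.176,-0.03,0.05,0,0.43]]]'
python3 -m creep '[[[0,0,0,0.004,0.43],[0,0,0,0,0.43]]]'
python3 -c "
from h import *; go(-.2526,-.0236,.184)
p=snapshot('wrist'); cv2.imwrite('pics/w1.png',p['frame'][:,:,::-1])"
```

```text
clock: 3.33
tool_pos: [0.4016, -0.3478, 0.3609]
orientation: [-179.9, -0.0, -104.0]
force: [1.0, -0.4, -0.1]
opening: 0.0379
gripper_force: 0.0
clock: 4.0
tool_pos: [0.5159, -0.0859, 0.2539]
orientation: [180.0, -0.0, -103.9]
force: [1.2, 0.4, 0.2]
opening: 0.0376
gripper_force: 0.0
clock: 4.17
tool_pos: [0.5163, -0.0859, 0.2541]
orientation: [179.9, -0.0, -104.1]
force: [-0.4, 0.3, -0.3]
opening: 0.0378
gripper_force: 0.0
at bay [-0.2514 -0.0274] [ 0.5163 -0.0859  0.2541] [ 1.7994e+02 -3.0000e-02 -1.0414e+02] t 4.17 F [-0.4  0.3 -0.3] op 0.0378
shift units [0.006 0.019 0.35 ] turn units -0.002
```

View pics/w1.png

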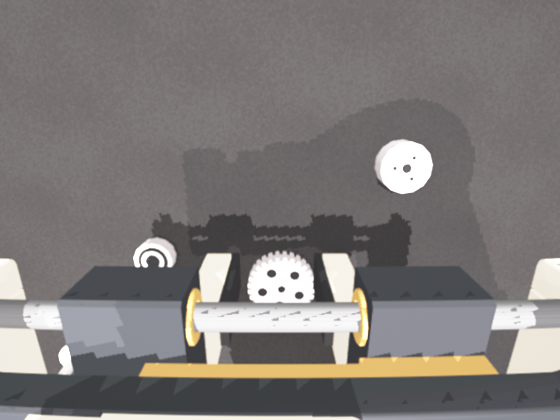

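The wrist view shows the gear at (281,285), centred between the fingers, with the flywheel at (404,166) and the bearing at (154,258). I'll check these with the mount calibration before lowering.

```bash
cat >> h.py <<'E'
def wpx(p,uv,z,o):
    M=np.array(p['mount']); T=np.eye(4); T[:3,:3]=Ro.from_euler('xyz',o['orientation'],degrees=True).as_matrix(); T[:3,3]=o['tool_pos']
    W=np.linalg.inv(T@M); q=dict(p); q['rvec']=cv2.Rodrigues(W[:3,:3])[0]; q['tvec']=W[:3,3]; return px2w(q,uv,z)
E
python3 - <<'E'
from h import *
o=telemetry.get_obs(); p=snapshot('wrist')
for n,uv in (('spur_gear',(281,286)),('flywheel',(404,166)),('bearing',(153,258))):
    w=wpx(p,uv,H[n],o); print(n,w.round(4),bay(w))
E
python3 -m creep '[[[0.006,0.019,0.07,0,0.43],[0,0,0.1,0,0.43],[0,0,0.1,0,0.43],[0,0,0.05,0,0.43],[0,0,0.03,0,0.43],[0,0,0,0,0.43],[0,0,0,0,0.43]]]'
python3 -c "from h import *; go(-.0055,0,.183)"
```

```text
spur_gear [ 0.5255 -0.0387  0.012 ] [-0.2034 -0.0249]
flywheel [ 0.4257 -0.1071  0.016 ] [-0.2939  0.0554]
bearing [ 0.6099 -0.0836  0.012 ] [-0.2266 -0.1177]
clock: 4.85
tool_pos: [0.512, -0.0883, 0.1852]
orientation: [-180.0, -0.0, -104.3]
force: [-0.4, 0.4, 0.5]
opening: 0.0374
gripper_force: 0.0
at bay [-0.2547 -0.0238] [ 0.512  -0.0883  0.1852] [-179.98   -0.   -104.34] t 4.85 F [-0.4  0.4  0.5] op 0.0374
shift units [-1.245  0.127  0.011] turn units -0.004
```

```bash
python3 -m creep '[[[-0.03,0,0.01,0,0.43],[-0.03,0,0,0,0.43],[-0.03,0,0,0,0.43],[-0.03,0,0,0,0.43],[-0.04,0.004,0,0,0.43],[-0.05,0.007,0,0,0.43],[-0.05,0.007,0,0,0.43],[-0.05,0.007,0,0,0.43]]]'
python3 -m creep '[[[-0.05,0.007,0,0,0.43],[-0.05,0.007,0,0,0.43],[-0.05,0.007,0,0,0.43],[-0.05,0.007,0,0,0.43],[-0.05,0.007,0,0,0.43],[-0.05,0.007,0,0,0.43],[-0.05,0.007,0,0,0.43],[-0.05,0.007,0,0,0.43]]]'
python3 - <<'E'
from h import *; go(-.0055,0,.183)
p=snapshot('top'); cv2.imwrite('pics/t1.png',cv2.resize(p['frame'][130:310,150:400,::-1],(750,540)))
print([(np.round(a['uv'],1),bay(px2w(p,a['uv'],.012)),a['confidence']) for a in nets.masks_of(p,'spur_gear')[:2]])
E
```

```text
clock: 5.52
tool_pos: [0.5223, -0.0254, 0.1828]
orientation: [-180.0, -0.0, -104.3]
force: [-0.8, -1.3, 0.6]
opening: 0.0376
gripper_force: 0.9
clock: 6.18
tool_pos: [0.5312, 0.0548, 0.1826]
orientation: [180.0, -0.0, -104.3]
force: [-0.6, -1.4, 1.7]
opening: 0.0377
gripper_force: 1.1
at bay [-0.1113 -0.0079] [0.5312 0.0548 0.1826] [ 1.7999e+02 -1.0000e-02 -1.0431e+02] t 6.18 F [-0.6 -1.4  1.7] op 0.0377
shift units [-0.529  0.043 -0.002] turn units -0.004
[(array([317.4, 196.5]), array([-0.2302, -0.1175]), 0.49)]
```

View pics/t1.png

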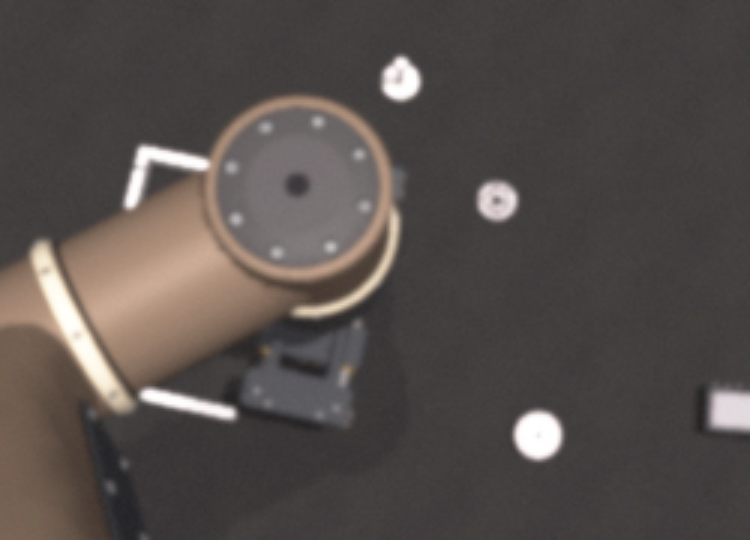

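The arm hides the gear, but the bystanders are unmoved, and the steady -y force shows contact. I'll finish this sweep, back off and check.

```bash
python3 -m creep '[[[-0.05,0.006,0,0,0.43],[-0.05,0.006,0,0,0.43],[-0.05,0.006,0,0,0.43],[-0.05,0.006,0,0,0.43],[-0.05,0.006,0,0,0.43],[-0.05,0.006,0,0,0.43],[-0.05,0.006,0,0,0.43],[-0.05,0,0,0,0.43]]]'
python3 -m creep '[[[-0.05,0,0,0,0.43],[-0.03,0,0,0,0.43],[-0.02,0,0,0,0.43],[-0.01,0,0,0,0.43],[0,0,0,0,0.43],[0,0,0,0,0.43]]]'
python3 -c "from h import *; go(-.0055,0,.183)"
python3 -m creep '[[[0.05,0,0,0,0.43],[0.1,0,-0.02,0,0.43],[0.15,0,-0.1,0,0.43],[0.15,0,-0.1,0,0.43],[0.15,0,-0.1,0,0.3],[0.15,0,0,0,0.3],[0.15,0,0,0,0.3],[0.15,0,0,0,0.3]]]'
python3 -m creep '[[[0.18,0.05,0,0,0.3],[0.18,0.1,0,0,0.3],[0.18,0.1,0,0,0.3],[0.1,0.05,0,0,0.3],[0,0,0,0,0.3],[0,0,0,0,0.3]]]'
python3 - <<'E'
from h import *; go(-.342,.057,.184)
p=snapshot('top'); cv2.imwrite('pics/t2.png',cv2.resize(p['frame'][130:310,150:400,::-1],(750,540)))
for n in ('spur_gear','flywheel'): print([(np.round(a['uv'],1),bay(px2w(p,a['uv'],.012)),a['confidence']) for a in nets.masks_of(p,n)[:2]])
E
```

```text
clock: 6.95
tool_pos: [0.5428, 0.1345, 0.1826]
orientation: [180.0, -0.0, -104.3]
force: [-0.2, -1.6, -0.4]
opening: 0.0377
gripper_force: 0.4
clock: 7.45
tool_pos: [0.5482, 0.1545, 0.1827]
orientation: [180.0, 0.0, -104.3]
force: [-0.0, -0.3, 0.2]
opening: 0.0377
gripper_force: 0.0
at bay [-0.0104 -0.0003] [0.5482 0.1545 0.1827] [ 180.      0.   -104.32] t 7.45 F [-0.  -0.3  0.2] op 0.0377
shift units [-0.025  0.002 -0.002] turn units -0.004
clock: 8.12
tool_pos: [0.4952, -0.0508, 0.2474]
orientation: [-179.9, 0.0, -104.3]
force: [-0.2, -0.7, -0.3]
opening: 0.0264
gripper_force: 0.0
clock: 8.62
tool_pos: [0.4052, -0.1593, 0.247]
orientation: [-180.0, 0.0, -104.5]
force: [0.6, 0.6, 0.8]
opening: 0.0266
gripper_force: 0.0
at bay [-0.3495  0.0627] [ 0.4052 -0.1593  0.247 ] [-1.7996e+02  2.0000e-02 -1.0448e+02] t 8.62 F [0.6 0.6 0.8] op 0.0266
shift units [-0.038 -0.028  0.315] turn units -0.006
[(array([205.2, 224.4]), array([0.0151, 0.005 ]), 0.8)]
[]
```

View pics/t2.png

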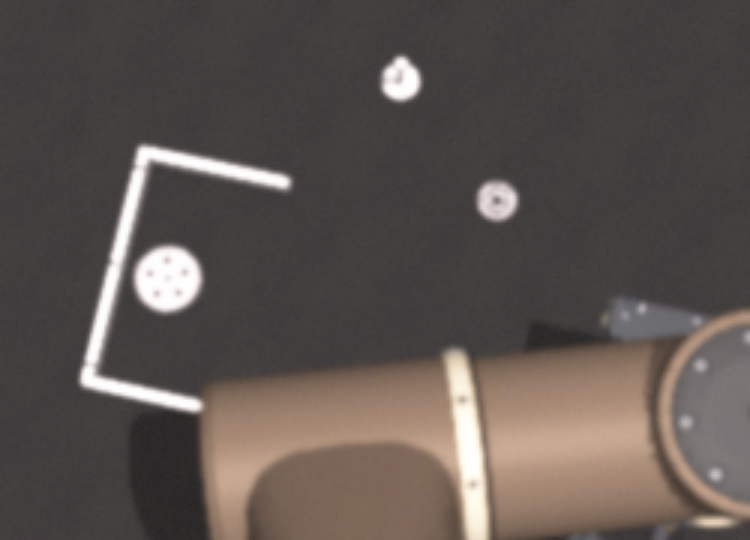

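The gear sits well inside the bay at px (206,223), with the post and bearing untouched. Next is the flywheel.

```bash
python3 -m creep '[[[-0.02,-0.028,0.05,0,0.3],[-0.018,0,0.1,0,0.3],[0,0,0.1,0,0.3],[0,0,0.05,0,0.3],[0,0,0.015,0,0.3],[0,0,0,-0.006,0.3],[0,0,0,0,0.3]]]'
python3 -c "from h import *; go(-.04,.047,.183)"
```

```text
clock: 9.35
tool_pos: [0.4145, -0.1516, 0.1839]
orientation: [180.0, -0.0, -103.7]
force: [0.2, -0.2, -0.5]
opening: 0.0261
gripper_force: 0.0
at bay [-0.3398  0.0556] [ 0.4145 -0.1516  0.1839] [ 1.8000e+02 -1.0000e-02 -1.0366e+02] t 9.35 F [ 0.2 -0.2 -0.5] op 0.0261
shift units [-1.499 -0.051  0.004] turn units 0.003
```

```bash
python3 -m creep '[[[-0.03,0,0.004,0,0.3],[-0.03,0,0,0,0.3],[-0.03,0,0,0,0.3],[-0.03,0,0,0,0.3],[-0.04,0,0,0,0.3],[-0.05,-0.002,0,0,0.3],[-0.05,-0.002,0,0,0.3],[-0.05,-0.002,0,0,0.3]]]'
python3 -m creep '[[[-0.05,-0.002,0,0,0.3],[-0.05,-0.002,0,0,0.3],[-0.05,-0.002,0,0,0.3],[-0.05,-0.002,0,0,0.3],[-0.05,-0.002,0,0,0.3],[-0.05,-0.002,0,0,0.3],[-0.05,-0.002,0,0,0.3],[-0.05,-0.002,0,0,0.3]]]'
python3 -m creep '[[[-0.05,-0.002,0,0,0.3],[-0.05,-0.002,0,0,0.3],[-0.05,-0.002,0,0,0.3],[-0.05,-0.002,0,0,0.3],[-0.05,-0.002,0,0,0.3],[-0.05,-0.002,0,0,0.3],[-0.05,-0.002,0,0,0.3],[-0.05,-0.002,0,0,0.3]]]'
python3 -c "from h import *; go(-.04,.047,.183)"
```

```text
clock: 10.02
tool_pos: [0.4301, -0.091, 0.183]
orientation: [-180.0, 0.0, -103.8]
force: [0.1, -1.8, 0.5]
opening: 0.0264
gripper_force: 0.5
clock: 10.68
tool_pos: [0.4522, -0.0142, 0.1828]
orientation: [180.0, -0.0, -103.8]
force: [-0.8, -1.7, 0.9]
opening: 0.0261
gripper_force: 0.6
clock: 11.35
tool_pos: [0.4743, 0.0627, 0.1829]
orientation: [180.0, -0.0, -103.8]
force: [0.8, -0.8, 1.7]
opening: 0.0264
gripper_force: 0.6
at bay [-0.1173  0.0492] [0.4743 0.0627 0.1829] [ 180.     -0.   -103.78] t 11.35 F [ 0.8 -0.8  1.7] op 0.0264
shift units [-0.387 -0.012 -0.001] turn units 0.002
```

```bash
python3 -m creep '[[[-0.05,-0.004,0,0,0.3],[-0.05,-0.004,0,0,0.3],[-0.05,-0.004,0,0,0.3],[-0.05,0,0,0,0.3],[-0.05,0,0,0,0.3],[-0.05,0,0,0,0.3],[-0.03,0,0,0,0.3],[-0.02,0,0,0,0.3]]]'
python3 -m creep '[[[0,0,0,0,0.3],[0,0,0,0,0.3],[0.05,0,0,0,0.3],[0.1,0,-0.02,0,0.3],[0.15,0,-0.12,0,0.27],[0.15,0,-0.13,0,0.27],[0.15,-0.05,-0.1,0,0.27],[0.15,-0.1,0,0,0.27]]]'
python3 -m creep '[[[0.15,-0.13,0,0,0.27],[0.13,-0.15,0,0,0.27],[0.1,-0.15,0,0,0.27],[0,-0.15,0,0,0.27],[0,-0.09,0,0,0.27],[0,0,0,0,0.27],[0,0,0,0,0.27]]]'
python3 - <<'E'
from h import *; go(-.2695,-.1177,.184)
o=telemetry.get_obs(); p=snapshot('top'); cv2.imwrite('pics/t3.png',cv2.resize(p['frame'][130:310,150:400,::-1],(750,540)))
for n in ('spur_gear','flywheel'): print([(np.round(a['uv'],1),bay(px2w(p,a['uv'],.012)),a['confidence']) for a in nets.masks_of(p,n)[:2]])
p=snapshot('wrist')
print([(np.round(a['uv'],1),bay(wpx(p,a['uv'],.012,o)),a['confidence']) for a in nets.find_in(p,'bearing')[:2]])
E
```

```text
clock: 12.02
tool_pos: [0.4933, 0.1302, 0.1828]
orientation: [-180.0, 0.0, -103.7]
force: [0.0, -0.4, 1.3]
opening: 0.026
gripper_force: 0.6
clock: 12.68
tool_pos: [0.4856, -0.0252, 0.2608]
orientation: [-179.7, 0.2, -103.7]
force: [1.7, 1.0, -0.2]
opening: 0.0238
gripper_force: 0.0
clock: 13.27
tool_pos: [0.5982, -0.1305, 0.256]
orientation: [179.9, -0.0, -103.9]
force: [-0.8, 0.6, 0.1]
opening: 0.024
gripper_force: 0.0
at bay [-0.275  -0.1177] [ 0.5982 -0.1305  0.256 ] [ 1.7992e+02 -1.0000e-02 -1.0389e+02] t 13.27 F [-0.8  0.6  0.1] op 0.024
shift units [-0.027 -0.001  0.36 ] turn units 0.001
[(array([202.4, 224.7]), array([0.0214, 0.0071]), 0.48)]
[]
[(array([276.5, 282.6]), array([-0.2278, -0.1182]), 0.93)]
```

View pics/t3.png

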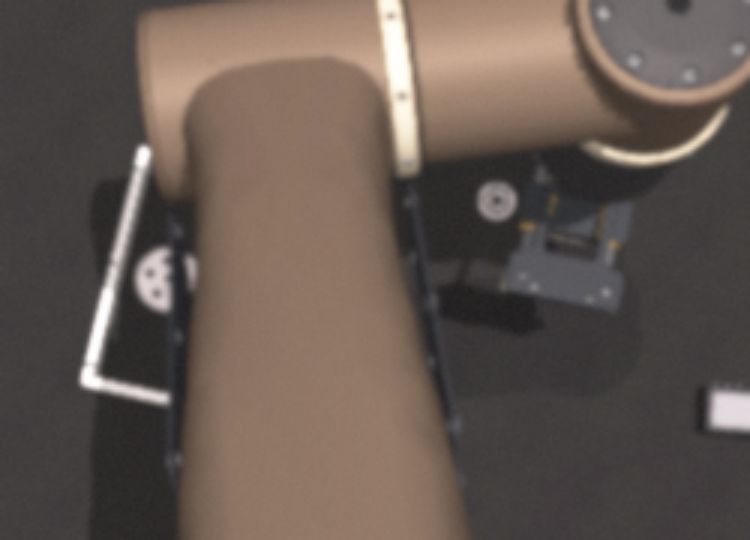

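The view shows the gear still in place and the bearing at (497,201), with the flywheel behind the arm, to be checked later. Now the bearing.

```bash
python3 -m creep '[[[-0.02,0,0.05,0,0.27],[0,0,0.1,0,0.27],[0,0,0.1,0,0.27],[0,0,0.06,0,0.27],[0,0,0.04,0,0.27],[0,0,0.01,0,0.27],[0,0,0,0,0.27]]]'
python3 -c "from h import *; go(-.08,-.045,.183)"
```

```text
clock: 14.1
tool_pos: [0.5995, -0.1253, 0.1844]
orientation: [179.9, -0.0, -103.8]
force: [0.6, -0.2, 0.0]
opening: 0.0235
gripper_force: 0.0
at bay [-0.2696 -0.1177] [ 0.5995 -0.1253  0.1844] [ 1.7995e+02 -3.0000e-02 -1.0375e+02] t 14.1 F [ 0.6 -0.2  0. ] op 0.0235
shift units [-0.949  0.36   0.007] turn units 0.002
```

```bash
python3 -m creep '[[[-0.03,0,0.005,0,0.27],[-0.03,0,0,0,0.27],[-0.03,0,0,0,0.27],[-0.03,0,0,0,0.27],[-0.03,0,0,0,0.27],[-0.05,0.023,0,0,0.27],[-0.05,0.023,0,0,0.27],[-0.05,0.023,0,0,0.27]]]'
python3 -m creep '[[[-0.05,0.023,0,0,0.27],[-0.05,0.023,0,0,0.27],[-0.05,0.023,0,0,0.27],[-0.05,0.023,0,0,0.27],[-0.05,0.023,0,0,0.27],[-0.05,0.023,0,0,0.27],[-0.05,0.023,0,0,0.27],[-0.05,0.023,0,0,0.27]]]'
python3 -m creep '[[[-0.05,0.023,0,0,0.27],[-0.05,0.023,0,0,0.27],[-0.05,0.023,0,0,0.27],[-0.05,0.023,0,0,0.27],[-0.05,0.023,0,0,0.27]]]'
python3 -c "from h import *; go(-.04,-.045,.183)"
```

```text
clock: 14.77
tool_pos: [0.6001, -0.0628, 0.184]
orientation: [-180.0, 0.0, -103.8]
force: [-0.4, 0.1, -0.2]
opening: 0.0238
gripper_force: 0.5
clock: 15.43
tool_pos: [0.5835, 0.0236, 0.1839]
orientation: [180.0, -0.0, -103.8]
force: [0.7, -0.5, 2.1]
opening: 0.024
gripper_force: 0.5
clock: 15.85
tool_pos: [0.573, 0.0777, 0.1838]
orientation: [180.0, -0.0, -103.8]
force: [0.4, -0.9, -0.4]
opening: 0.0239
gripper_force: 0.5
at bay [-0.079  -0.0429] [0.573  0.0777 0.1838] [ 179.99   -0.   -103.78] t 15.85 F [ 0.4 -0.9 -0.4] op 0.0239
shift units [-0.195 -0.011  0.004] turn units 0.002
```

```bash
python3 -m creep '[[[-0.05,-0.003,0,0,0.27],[-0.05,0,0,0,0.27],[-0.04,0,0,0,0.27],[-0.02,0,0,0,0.27],[-0.01,0,0,0,0.27],[0,0,0,0,0.27],[0.05,0,0,0,0.27],[0.1,0,-0.02,0,0.27]]]'
python3 -m creep '[[[0.15,0,-0.12,0,0.27],[0.15,0,-0.13,0,0.27],[0.15,0,-0.13,0,0.27],[0.18,0,-0.1,0,0.27],[0.18,0,-0.1,0,0.27],[0.18,0,-0.1,0,0.27],[0.18,0,-0.1,0,0.27],[0.18,0,-0.1,0,0.27]]]'
python3 -m creep '[[[0.18,0,0,0,0.27],[0.18,0,0,0,0.27],[0.18,0,0,0,0.27],[0.18,0,0,0,0.27],[0,0,0,0,0.27],[0,0,0,0,0.27],[0,0,0,0,0.27]]]'
python3 - <<'E'
from h import *; go(-.04,-.045,.183)
p=snapshot('top'); cv2.imwrite('pics/t4.png',cv2.resize(p['frame'][130:310,150:400,::-1],(750,540)))
for n in ('spur_gear','flywheel','bearing'): print(n,[(np.round(a['uv'],1),bay(px2w(p,a['uv'],.012)),a['confidence']) for a in nets.masks_of(p,n)[:2]])
print('post foot',blob(p,(283.3,156.4),.006))
E
```

```text
clock: 16.52
tool_pos: [0.5748, 0.0806, 0.1872]
orientation: [180.0, -0.0, -103.7]
force: [0.8, -1.3, -0.5]
opening: 0.0238
gripper_force: 0.0
clock: 17.18
tool_pos: [0.5087, -0.1842, 0.365]
orientation: [-180.0, 0.0, -103.8]
force: [1.6, 0.6, -0.6]
opening: 0.0239
gripper_force: 0.0
clock: 17.77
tool_pos: [0.4753, -0.3224, 0.3635]
orientation: [180.0, 0.0, -103.9]
force: [-0.3, -0.2, 0.3]
opening: 0.0234
gripper_force: 0.0
at bay [-0.4908 -0.0447] [ 0.4753 -0.3224  0.3635] [ 1.7997e+02  2.0000e-02 -1.0389e+02] t 17.77 F [-0.3 -0.2  0.3] op 0.0234
shift units [-2.254 -0.005  0.903] turn units 0.001
spur_gear [(array([205.6, 223.7]), array([0.0146, 0.0032]), 0.76)]
flywheel []
bearing []
post foot [ 0.7138 -0.0085  0.0401]
```

View pics/t4.png

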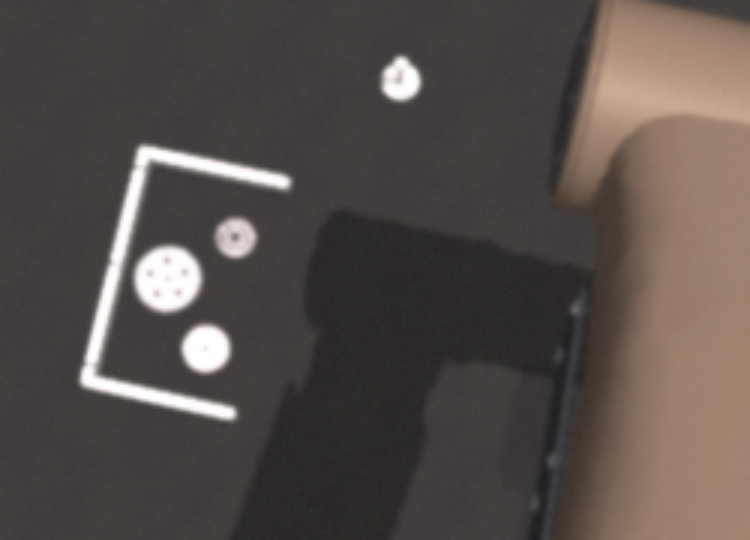

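All three parts lie well inside the bay: gear (168,279), bearing (236,238) and flywheel (206,349) in the crop. The post hasn't moved and the arm is clear, so I'm handing in.

```bash
python3 -c "
from h import *
p=snapshot('top')
for n,uv in (('spur_gear',(206,223)),('flywheel',(218.7,246.3)),('bearing',(228.7,209.3))): print(n,bay(blob(p,uv,.012,12)))
print(workorder.close_job())"
```

```text
spur_gear [0.0149 0.0008]
flywheel [-0.0269  0.0474]
bearing [-0.0295 -0.0431]
the job is handed in; nothing more can be done
None
```

I swept the spur gear, flywheel and bearing into the bay and handed the job in (no verdict was returned); the last picture shows all three well inside the mouth and the body post unmoved, though I did not re-measure the receiver box or battery packs after the last sweep.

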